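# Load the balance rack level

## Task

Hang the three caddies on the bar of the balance rack, alternately: first a small one on the left (robot's left), then the large one on the right, then the other small one on the left, each with its saddle seated over the bar and well clear of the middle. Load it gently so that the bar never swings near its stops, and at last nudge a hung caddy along the bar as far as needed for the loaded bar to rest level (within about a degree). Leave the other things on the desk where they are.

Things in the scene. Friction and masses are not known exactly. Their poses are not given: they have to be found in the camera images.
- bar_mid (a point): Middle of the top edge of the rack's beam: aluminium bar on edge, 320 mm long, 6 thick, 12 high, with 20 mm end discs. x axis across the bar away from the robot, y along it to the left end, z up when level (then 163 mm above the desk). It turns on a pin 12 mm above this point. A thin pointer hangs 36 mm below it before a white scale. The rack is fixed; place and yaw differ from start to start.
- rack: The rack's fixed stand: foot 110 x 150 x 12 mm (origin at the centre of its underside), post 16 x 20 mm, 197 mm high, at the origin. The bar runs 40 mm in front of the post's centre, on the robot's side; at its middle a plate 34 mm wide rises 22 mm above its top edge round the pivot pin.
- bar (a joint): Tilt of the beam, rad: 0 level, positive = left end up, right end down. Swings freely with a weak centring spring of 0.84 N m/rad and damping; stops at +-0.38. One small caddy 105 mm from the middle tilts it about 0.2 and sinks some 20 mm as it loads the bar. A push along the bar below its pin tilts it too: let go before reading. Sliding the large caddy 10 mm changes the tilt about 0.03.
- caddy_a_grip (a point): One of two like small caddies, 0.17 kg (hidden scale 0.8 to 1.25): open wooden box 40 mm wide (y), 40 deep (x), 34 high, upright. A steel strap (16 wide, 5 thick) rises outside its near (-x) wall, mid-plane 22.5 mm from the centre line, to a saddle plate. On the plate, on the centre line, a grip stem 14 (x) x 16 (y) mm, 93 to 132 mm above the underside. This point: in the stem, 117 mm up; z up.
- caddy_a: The same caddy as a whole: origin at the centre of the box's underside, x away from the strap. Hung, it slides along the bar (friction about its own weight) when pushed at the saddle or the foot of the stem, just above the bar; pushed at the strap it twists and jams.
- caddy_a_hook (a point): Same caddy, centre of the saddle's underside, 88 mm above the box's underside, 29 mm below the grip point; it rests on the bar's top. Lips before and behind, 16 mm long (y), reach 10 mm lower, 14 mm apart. Between lips and box it is open to +x (away from the strap): the bar goes in from there, then the caddy is lowered so that the bar lies between the lips.
- caddy_b_grip (a point): One of two like small caddies, 0.17 kg (hidden scale 0.8 to 1.25): open wooden box 40 mm wide (y), 40 deep (x), 34 high, upright. A steel strap (16 wide, 5 thick) rises outside its near (-x) wall, mid-plane 22.5 mm from the centre line, to a saddle plate. On the plate, on the centre line, a grip stem 14 (x) x 16 (y) mm, 93 to 132 mm above the underside. This point: in the stem, 117 mm up; z up.
- caddy_b: The same caddy as a whole: origin at the centre of the box's underside, x away from the strap. Hung, it slides along the bar (friction about its own weight) when pushed at the saddle or the foot of the stem, just above the bar; pushed at the strap it twists and jams.
- caddy_b_hook (a point): Same caddy, centre of the saddle's underside, 88 mm above the box's underside, 29 mm below the grip point; it rests on the bar's top. Lips before and behind, 16 mm long (y), reach 10 mm lower, 14 mm apart. Between lips and box it is open to +x (away from the strap): the bar goes in from there, then the caddy is lowered so that the bar lies between the lips.
- caddy_big_grip (a point): Large caddy, 0.34 kg (hidden scale 0.8 to 1.25): open wooden box 64 mm wide (y), 40 deep (x), 46 high, upright. A steel strap (16 wide, 5 thick) rises outside its near (-x) wall, mid-plane 22.5 mm from the centre line, to a saddle plate. On the plate, on the centre line, a grip stem 14 (x) x 16 (y) mm, 93 to 132 mm above the underside. This point: in the stem, 117 mm up; z up.
- caddy_big: The same caddy as a whole: origin at the centre of the box's underside, x away from the strap. Hung, it slides along the bar (friction about its own weight) when pushed at the saddle or the foot of the stem, just above the bar; pushed at the strap it twists and jams.
- caddy_big_hook (a point): Same caddy, centre of the saddle's underside, 88 mm above the box's underside, 29 mm below the grip point; it rests on the bar's top. Lips before and behind, 16 mm long (y), reach 10 mm lower, 14 mm apart. Between lips and box it is open to +x (away from the strap): the bar goes in from there, then the caddy is lowered so that the bar lies between the lips.
- sticky_notes: Bystander: pad of sticky notes, 75 x 75 x 21 mm, lying loose on the desk; origin at the centre of its underside. To be left where it is.
- eraser: Bystander: eraser, 20 x 43 x 12 mm, lying loose on the desk; origin at the centre of its underside. To be left where it is.
- tape_roll: Bystander: roll of tape, 93 x 91 x 48 mm, lying loose on the desk; origin at the centre of its underside. To be left where it is.
- mint_tin: Bystander: flat tin with a lid, 62 x 94 x 20 mm, lying loose on the desk; origin at the centre of its underside. To be left where it is.
Not all that is in view belongs to the job. What is shaped like the caddy_a but purple is not meant.

How it is judged:
On the way, in this order (a step that is already met when the one before it is completed fails the run):
1. one small caddy hangs on the left half of the bar, released, nothing else hung ((((x of caddy_a_hook in the frame of bar_mid between -0.008 and 0.008 m and y of caddy_a_hook in the frame of bar_mid between 0.03 and 0.155 m and z of caddy_a_hook in the frame of bar_mid between -0.006 and 0.008 m and angle between caddy_a_hook's own z axis and vertical below 0.35 rad and contact force between the fingers and caddy_a below 0.3 N) and not (x of caddy_b_hook in the frame of bar_mid between -0.008 and 0.008 m and y of caddy_b_hook in the frame of bar_mid between 0.03 and 0.155 m and z of caddy_b_hook in the frame of bar_mid between -0.006 and 0.008 m and angle between caddy_b_hook's own z axis and vertical below 0.35 rad and contact force between the fingers and caddy_b below 0.3 N)) or ((x of caddy_b_hook in the frame of bar_mid between -0.008 and 0.008 m and y of caddy_b_hook in the frame of bar_mid between 0.03 and 0.155 m and z of caddy_b_hook in the frame of bar_mid between -0.006 and 0.008 m and angle between caddy_b_hook's own z axis and vertical below 0.35 rad and contact force between the fingers and caddy_b below 0.3 N) and not (x of caddy_a_hook in the frame of bar_mid between -0.008 and 0.008 m and y of caddy_a_hook in the frame of bar_mid between 0.03 and 0.155 m and z of caddy_a_hook in the frame of bar_mid between -0.006 and 0.008 m and angle between caddy_a_hook's own z axis and vertical below 0.35 rad and contact force between the fingers and caddy_a below 0.3 N))) and not (x of caddy_big_hook in the frame of bar_mid between -0.008 and 0.008 m and y of caddy_big_hook in the frame of bar_mid between -0.155 and -0.03 m and z of caddy_big_hook in the frame of bar_mid between -0.006 and 0.008 m and angle between caddy_big_hook's own z axis and vertical below 0.35 rad and contact force between the fingers and caddy_big below 0.3 N)), for 0.2 s.
2. then the large caddy hangs on the right half, released, with only one small caddy on the left ((((x of caddy_a_hook in the frame of bar_mid between -0.008 and 0.008 m and y of caddy_a_hook in the frame of bar_mid between 0.03 and 0.155 m and z of caddy_a_hook in the frame of bar_mid between -0.006 and 0.008 m and angle between caddy_a_hook's own z axis and vertical below 0.35 rad and contact force between the fingers and caddy_a below 0.3 N) and not (x of caddy_b_hook in the frame of bar_mid between -0.008 and 0.008 m and y of caddy_b_hook in the frame of bar_mid between 0.03 and 0.155 m and z of caddy_b_hook in the frame of bar_mid between -0.006 and 0.008 m and angle between caddy_b_hook's own z axis and vertical below 0.35 rad and contact force between the fingers and caddy_b below 0.3 N)) or ((x of caddy_b_hook in the frame of bar_mid between -0.008 and 0.008 m and y of caddy_b_hook in the frame of bar_mid between 0.03 and 0.155 m and z of caddy_b_hook in the frame of bar_mid between -0.006 and 0.008 m and angle between caddy_b_hook's own z axis and vertical below 0.35 rad and contact force between the fingers and caddy_b below 0.3 N) and not (x of caddy_a_hook in the frame of bar_mid between -0.008 and 0.008 m and y of caddy_a_hook in the frame of bar_mid between 0.03 and 0.155 m and z of caddy_a_hook in the frame of bar_mid between -0.006 and 0.008 m and angle between caddy_a_hook's own z axis and vertical below 0.35 rad and contact force between the fingers and caddy_a below 0.3 N))) and x of caddy_big_hook in the frame of bar_mid between -0.008 and 0.008 m and y of caddy_big_hook in the frame of bar_mid between -0.155 and -0.03 m and z of caddy_big_hook in the frame of bar_mid between -0.006 and 0.008 m and angle between caddy_big_hook's own z axis and vertical below 0.35 rad and contact force between the fingers and caddy_big below 0.3 N), for 0.2 s.
3. then the second small caddy hangs on the left too, released (x of caddy_a_hook in the frame of bar_mid between -0.008 and 0.008 m and y of caddy_a_hook in the frame of bar_mid between 0.03 and 0.155 m and z of caddy_a_hook in the frame of bar_mid between -0.006 and 0.008 m and angle between each of caddy_a_hook, caddy_b_hook, caddy_big_hook's own z axis and vertical below 0.35 rad and contact force between the fingers and caddy_a below 0.3 N and x of caddy_b_hook in the frame of bar_mid between -0.008 and 0.008 m and y of caddy_b_hook in the frame of bar_mid between 0.03 and 0.155 m and z of caddy_b_hook in the frame of bar_mid between -0.006 and 0.008 m and contact force between the fingers and caddy_b below 0.3 N and x of caddy_big_hook in the frame of bar_mid between -0.008 and 0.008 m and y of caddy_big_hook in the frame of bar_mid between -0.155 and -0.03 m and z of caddy_big_hook in the frame of bar_mid between -0.006 and 0.008 m and contact force between the fingers and caddy_big below 0.3 N), for 0.2 s.
At the end, for the whole second after the job is handed in: Both small caddies hang left of the middle and the large one right of it, each seated over the bar (saddle within 8 mm of the bar's centre line and on its top edge, 30 to 155 mm from the middle), released and at rest, and the bar is level within 0.025 rad (1.4 degrees) (all of step 3 and value of joint bar between -0.025 and 0.025 rad and velocity of joint bar between -0.05 and 0.05 rad/s and linear speed of each of caddy_a, caddy_b, caddy_big below 0.05 m/s); the robot touches nothing.
It fails at once if the bar swings beyond 0.32 rad, nearly to its stops (value of joint bar above 0.32 rad or value of joint bar below -0.32 rad).
It fails at once if the sticky notes is moved more than 30 mm (distance of sticky_notes from where it was at the start of the episode above 0.03 m).
It fails at once if the eraser is moved more than 30 mm (distance of eraser from where it was at the start of the episode above 0.03 m).
It fails at once if the tape roll is moved more than 30 mm (distance of tape_roll from where it was at the start of the episode above 0.03 m).
It fails at once if the mint tin is moved more than 30 mm (distance of mint_tin from where it was at the start of the episode above 0.03 m).
It also fails if it takes over 72 s, if anything falls off the work surface, if the arm or the gripper's body presses on something with over 40 N, if the wrist force passes 120 N, or if a joint passes its speed limit or range.

## Robot

A 6-joint arm with a two-finger parallel gripper is mounted at the origin on a cart in front of the work surface, level with it; the furniture and walls round the work are solid. World frame = base frame: x ahead of the robot, y to its left, z up, the work surface at z = 0. Lengths are in m, angles in rad, forces in N, time in s.
With the tool pointing down it reaches from about 0.325 to 0.775 m from the base axis. Payload 5.5 kg.
Tool frame: the origin (TCP) lies midway between the tips of the shut fingers; the grasp point (between the pads) lies 19 mm behind it (bot.pinch_z is the distance from the TCP to the grasp point, in m); z points along the fingers, y is the line along which they close (so a half turn about z gives the same grasp; the last joint's range is limited). The gripper opens to 85 mm and grips with 20 to 120 N. Pads are 22 mm wide; open, the fingers measure 114 mm over their backs; the gripper's body (76 mm by 85 mm) begins 54 mm behind the grasp point. The pads swing forward as they close: fully open they stand 13 mm farther back than shut.
Start: joints at [1.175, 0.091, 1.231, -0, 1.82, -0.057], TCP at [0.199, 0.566, 0.231] pointing down, gripper open.
Joint ranges: [-2.87, 2.87], [-0.86, 2.18], [0.17, 2.46], [-1.51, 4.65], [0.06, 2.69], [-2.65, 2.65]. Speed limits (rad/s): [2.57, 2.57, 3.01, 3.14, 3.14, 3.14].

## Interface

Orientations are given as a rotation vector (axis times angle).
In Python, from station import bot, hand, cams, job, status gives the robot as it stands. Calls block until the motion is done:
- bot.reach(position, orientation): joint-space move of the TCP to a pose.
- bot.move_l(position, ori=None, feed=0.15): straight line of the TCP; ori=None keeps the orientation; feed is the mean speed in m/s.
- bot.goto_joints(angles): joint-space move.
- hand.release() and hand.grab(force=None): open the fingers fully, or close them until they stop; force is the grip in N (None keeps the last).
- bot.pause(seconds).
- bot.solve_ik(position, orientation): joint angles nearest the present ones, or None.
- cams.read_camera(name): name is "scene" or "side" or "wrist"; returns a dict with "image" (400x640x3 uint8, red, green, blue), "z_map" (400x640 float32, m along the optical axis (not along the pixel's ray), 0 where there is no reading), "vfov" (degrees; the focal length in pixels is half the picture's height over the tangent of half this angle, whatever the lens; pixels are square), "cx", "cy" (the principal point, pixels), "xyz" and "attitude" of the camera in the world. Camera axes: x right, y up, looking along -z (the intrinsics and any distortion apply to the point x, -y, -z); pixel columns grow to the right and rows downward; lengths in m; the calibration is good to about 2 mm. A picture is of the moment at which its call begins.
A pose or a line that the arm cannot do raises bot.MotionError and nothing moves.
- job.job_done(): hands the job in; it is judged then, once.
Readings, each from a call of its own:
- status.read_clock(): time.
- status.read_joint_pos(): joint angles.
- status.read_joint_velocities(): joint speeds.
- status.read_joint_torque(): joint torques, N m.
- status.read_tool_pos(): TCP position.
- status.read_tcp_rot(): TCP orientation.
- status.read_force(): force on the tool from outside, world axes, zero at the start.
- status.read_ft_torque(): the same for the moment, N m.
- status.read_grip_width(): opening from 0.0 (shut) to 1.0 (fully open).
- status.read_grip_force(): force on a finger pad.
Only numpy, scipy, OpenCV 4.12 (cv2) and the standard library are available. Lean on these libraries where they do the work, as an engineer would, in place of code of your own. Each camera call takes 0.05 s, during which the arm holds its last target. There are 200 camera calls.

## Working session

There is one attempt and no reset: what is moved stays moved. The work goes in short steps, each a Python script; the robot and the scene stay as the last script left them, time stands still between calls to the robot, and variables do not carry over. Pictures are saved under pics/ and viewed, at most 10 in all, crops included, and the job is handed in when it is done.

```bash
ls; mkdir -p pics; cat > h.py <<'E'
import numpy as np, cv2
from scipy.spatial.transform import Rotation as R
from station import bot, hand, cams, job, status
def rotm(c):
    a=np.array(c["attitude"],float)
    if a.shape==(3,3): return a
    return R.from_rotvec(a).as_matrix() if a.size==3 else R.from_quat(a).as_matrix()
def cloud(c):
    z=c["z_map"].astype(float); h,w=z.shape
    f=h/2/np.tan(np.radians(c["vfov"])/2)
    v,u=np.mgrid[:h,:w]
    P=np.stack([(u-c["cx"])/f*z,-(v-c["cy"])/f*z,-z],-1)
    W=P@rotm(c).T+np.array(c["xyz"]); W[z<=0]=np.nan
    return W
E
python3 - <<'E'
from h import *
import pickle
for n in("scene","side"):
    c=cams.read_camera(n); pickle.dump(c,open(n+".pkl","wb"))
    print(n,{k:v for k,v in c.items() if k not in("image","z_map")})
    cv2.imwrite(f"pics/{n}0.png",c["image"][...,::-1])
print(status.read_clock(),status.read_tcp_rot(),bot.pinch_z)
E
```

```text
pics
scene {'vfov': 53.47754337276656, 'cx': 314.3072520940906, 'cy': 205.7774503367632, 'xyz': array([-0.03202006, -0.55782373,  0.84917798]), 'attitude': array([ 0.71303464, -0.35941601, -0.94098637])}
side {'vfov': 51.26832924316384, 'cx': 313.9251417406063, 'cy': 198.4589093772403, 'xyz': array([0.52549959, 0.9250013 , 0.51570964]), 'attitude': array([ 0.03159602, -1.79508486, -2.57590483])}
0.1 [-5.29482581e-01 -3.09622040e+00  2.72212160e-03] 0.0187
```

View pics/scene0.png

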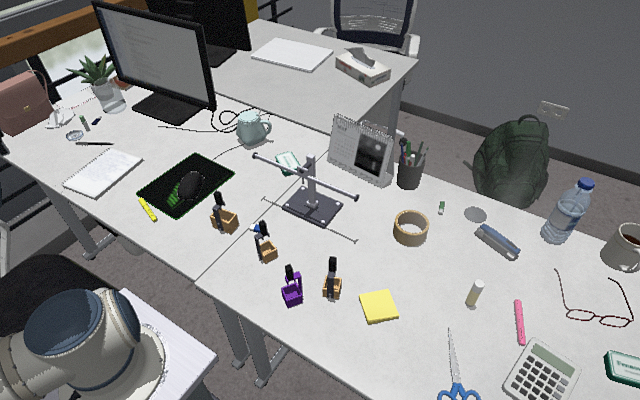

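View pics/side0.png

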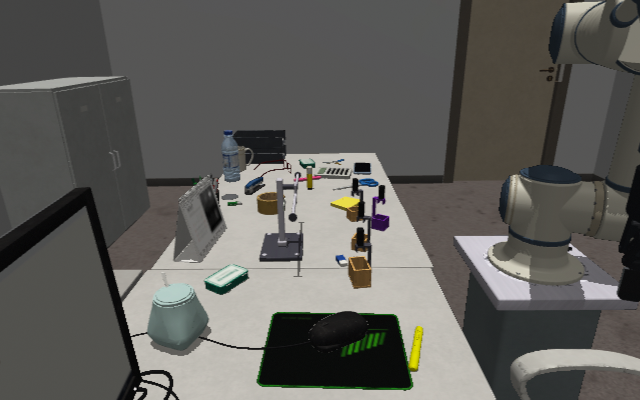

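The scene camera shows wooden boxes at (224,218), (265,247) and (332,285), a purple one at (292,290) that is a decoy, and the bar running from (255,155) to (355,197). Next I'll take a close crop and locate each one with depth.

```bash
cat > m.py <<'E'
from h import *
import pickle
for n in("scene","side"):
    c=pickle.load(open(n+".pkl","rb")); W=cloud(c); im=c["image"]
    hsv=cv2.cvtColor(im,cv2.COLOR_RGB2HSV)
    on=(W[...,0]>.2)&(W[...,0]<.85)&(abs(W[...,1])<.6)
    for nm,m in(("wood",(hsv[...,0]>8)&(hsv[...,0]<22)&(hsv[...,1]>90)&on&(W[...,2]>.004)&(W[...,2]<.06)),
                ("dark",(im.max(-1)<70)&on&(W[...,2]>.075)&(W[...,2]<.15)),
                ("purple",(hsv[...,0]>125)&(hsv[...,0]<150)&(hsv[...,1]>90)&on)):
        k,l,s,ce=cv2.connectedComponentsWithStats(m.astype(np.uint8))
        for i in range(1,k):
            if s[i,4]>25:
                P=W[l==i]
                print(n,nm,ce[i].round(),s[i,4],"lo",np.nanpercentile(P,3,axis=0).round(3),"hi",np.nanpercentile(P,97,axis=0).round(3),"med",np.nanmedian(P,axis=0).round(3))
    b=on&(W[...,2]>.14)&(W[...,2]<.18)&(W[...,0]>.4)
    P=W[b]; print(n,"bar",len(P),P.min(0).round(3),P.max(0).round(3))
    if n=="scene":
        cv2.imwrite("pics/crop.png",cv2.resize(im[130:310,195:375,::-1],None,fx=3.3,fy=3.3,interpolation=cv2.INTER_CUBIC))
E
python3 m.py
```

```text
scene wood [228. 220.] 294 lo [0.422 0.046 0.005] hi [0.459 0.108 0.047] med [0.45  0.062 0.027]
scene wood [213. 220.] 53 lo [0.415 0.093 0.006] hi [0.428 0.109 0.047] med [0.418 0.101 0.032]
scene wood [400. 226.] 68 lo [ 0.649 -0.393  0.029] hi [ 0.706 -0.326  0.051] med [ 0.659 -0.343  0.048]
scene wood [268. 251.] 238 lo [ 0.398 -0.109  0.005] hi [ 0.442 -0.068  0.036] med [ 0.423 -0.094  0.02 ]
scene wood [325. 287.] 57 lo [ 0.397 -0.285  0.006] hi [ 0.427 -0.267  0.036] med [ 0.401 -0.277  0.026]
scene wood [337. 286.] 114 lo [ 0.408 -0.311  0.005] hi [ 0.443 -0.283  0.036] med [ 0.432 -0.3    0.025]
scene dark [203.  98.] 264 lo [0.781 0.444 0.076] hi [0.811 0.59  0.146] med [0.792 0.462 0.087]
scene dark [370. 152.] 372 lo [ 0.831 -0.204  0.077] hi [ 0.848 -0.119  0.131] med [ 0.839 -0.16   0.098]
scene dark [407. 168.] 89 lo [ 0.841 -0.302  0.076] hi [ 0.85  -0.258  0.1  ] med [ 0.845 -0.281  0.088]
scene dark [218. 201.] 123 lo [0.414 0.069 0.077] hi [0.444 0.085 0.134] med [0.434 0.074 0.107]
scene dark [263. 229.] 105 lo [ 0.409 -0.095  0.09 ] hi [ 0.425 -0.079  0.134] m
[... 1089 characters left out ...]
33] med [ 0.42  -0.281  0.102]
side dark [209. 202.] 310 lo [ 0.833 -0.208  0.077] hi [ 0.849 -0.124  0.14 ] med [ 0.842 -0.164  0.105]
side dark [381. 193.] 91 lo [ 0.343 -0.22   0.083] hi [ 0.36  -0.205  0.133] med [ 0.353 -0.212  0.111]
side dark [361. 212.] 140 lo [ 0.402 -0.089  0.081] hi [ 0.432 -0.07   0.132] med [ 0.423 -0.079  0.103]
side dark [361. 240.] 202 lo [0.417 0.077 0.078] hi [0.449 0.09  0.133] med [0.44  0.087 0.104]
side dark [129. 368.] 645 lo [0.789 0.449 0.077] hi [0.797 0.505 0.146] med [0.794 0.462 0.092]
side purple [379. 217.] 317 lo [ 0.328 -0.238  0.002] hi [ 0.376 -0.19   0.094] med [ 0.357 -0.21   0.028]
side bar 2308 [ 0.582 -0.266  0.14 ] [0.85  0.598 0.18 ]
```

View pics/crop.png

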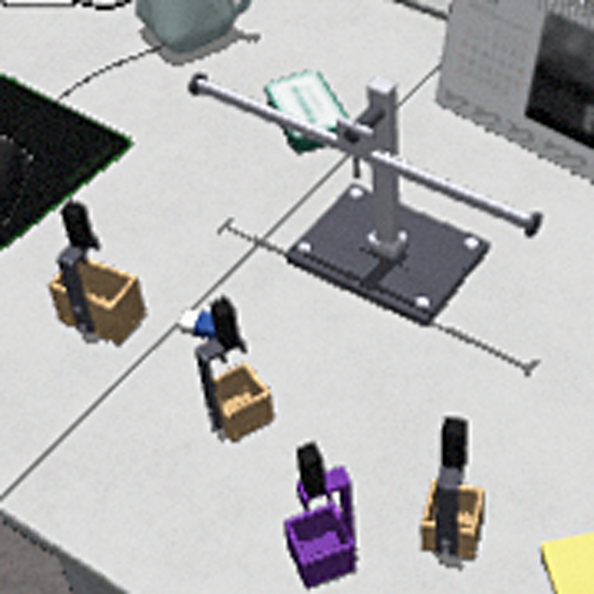

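The crop matches. The large caddy is at crop (100,290), the small ones at (240,400) and (455,510), the purple decoy at (320,530), and the eraser just behind the middle caddy. Next come yaws, stem centres and the bar line, from both views.

```bash
cat > m2.py <<'E'
from h import *
import pickle
D={n:(cloud(c),c["image"]) for n in("scene","side") for c in[pickle.load(open(n+".pkl","rb"))]}
for nm,s in(("big",(.436,.08)),("mid",(.42,-.085)),("right",(.419,-.286))):
    for n,(W,im) in D.items():
        near=np.hypot(W[...,0]-s[0],W[...,1]-s[1])<.055
        hsv=cv2.cvtColor(im,cv2.COLOR_RGB2HSV); z=W[...,2]
        wood=near&(hsv[...,0]>8)&(hsv[...,0]<22)&(hsv[...,1]>90)&(z>.004)&(z<.055)
        dk=near&(im.max(-1)<110)
        st=W[dk&(z>.1)&(z<.128)]; top=W[dk&(z>.1295)&(z<.137)]; strap=W[dk&(z>.035)&(z<.08)]
        rect=cv2.minAreaRect(W[wood][:,:2].astype(np.float32)*1000)
        f=lambda P:(len(P),P[:,:2].mean(0).round(4),P[:,:2].min(0).round(3),P[:,:2].max(0).round(3)) if len(P) else 0
        print(nm,n,"stem",f(st),"top",f(top),"\n   strap",f(strap),"rect",np.round(rect[0],1),np.round(rect[1],1),round(rect[2],1))
for n,(W,im) in D.items():
    x,y,z=W[...,0],W[...,1],W[...,2]
    b=(x>.5)&(x<.78)&(y>-.32)&(y<.2)&(z>.148)&(z<.17)
    P=W[b]; 
    for _ in range(4):
        c=P.mean(0); d=np.linalg.svd(P-c)[2][0]; d*=np.sign(d[1]); t=(P-c)@d; e=np.linalg.norm(P-c-np.outer(t,d),axis=1); P=P[e<max(.006,2*np.median(e))]
    print(n,"bar",len(P),"ends",(c+t.min()*d).round(4),(c+t.max()*d).round(4),"len",np.ptp(t).round(3),"yaw",np.arctan2(-d[0],d[1]).round(4),"tilt",np.arcsin(d[2]).round(3),"x-extents",[np.percentile(((P-c)@np.array([d[1],-d[0],0])),q).round(4) for q in(2,50,98)])
    q=(x>.58)&(x<.75)&(y>-.2)&(y<.1)&(z>.19)&(z<.203); print("  posttop",q.sum(),W[q].mean(0).round(4))
    q=(x>.55)&(x<.8)&(y>-.25)&(y<.15)&(z>.008)&(z<.016)&(im.max(-1)<110); r=cv2.minAreaRect(W[q][:,:2].astype(np.float32)*1000); print("  foot",r)
E
python3 m2.py
```

```text
big scene stem (56, array([0.436 , 0.0762]), array([0.431, 0.069]), array([0.446, 0.088])) top (20, array([0.4383, 0.077 ]), array([0.432, 0.071]), array([0.444, 0.086])) 
   strap (123, array([0.4283, 0.0736]), array([0.413, 0.044]), array([0.461, 0.111])) rect [438.5  78.2] [41.2 65.6] 9.5
big side stem (92, array([0.4412, 0.0868]), array([0.433, 0.074]), array([0.449, 0.091])) top (26, array([0.4408, 0.0829]), array([0.434, 0.072]), array([0.447, 0.09 ])) 
   strap (219, array([0.4346, 0.0855]), array([0.416, 0.048]), array([0.463, 0.115])) rect [438.2  82.1] [46.3 69. ] 8.1
mid scene stem (53, array([ 0.4178, -0.09  ]), array([ 0.412, -0.097]), array([ 0.424, -0.078])) top (27, array([ 0.4208, -0.0874]), array([ 0.414, -0.095]), array([ 0.429, -0.08 ])) 
   strap (41, array([ 0.3999, -0.0807]), array([ 0.395, -0.092]), array([ 0.428, -0.071])) rect [420.2 -86.7] [40.5 37.5] 68.7
mid side stem (61, array([ 0.4242, -0.0793]), array([ 0.417, -0.085]), array([ 0.431, -0.073])) top (15, array([ 0.4232, -0.0834]), array([ 0.418, -0.092]), array([ 0.431, -0.076])) 
   strap (39, array([
[... 676 characters left out ...]
y([ 0.438, -0.263])) rect [ 426.2 -284.4] [36.9 47.4] 15.9
scene bar 473 ends [ 0.5932 -0.2522  0.1602] [0.5878 0.0751 0.1601] len 0.327 yaw 0.0163 tilt -0.001 x-extents [np.float64(-0.0033), np.float64(-0.0003), np.float64(0.005)]
  posttop 40 [ 0.6296 -0.09    0.196 ]
  foot ((644.9105224609375, -14.099105834960938), (318.9866638183594, 132.45428466796875), 78.82657623291016)
side bar 114 ends [ 0.5958 -0.2488  0.1635] [0.5904 0.0769 0.1621] len 0.326 yaw 0.0165 tilt -0.004 x-extents [np.float64(-0.004), np.float64(-0.0001), np.float64(0.0045)]
  posttop 30 [ 0.6334 -0.0822  0.195 ]
  foot ((661.9159545898438, -6.8411407470703125), (338.7538757324219, 148.60040283203125), 67.6810073852539)
```

```bash
cat >> h.py <<'E'
BAR=np.array([.592,-.087]); YAW=.0164
ex=np.array([np.cos(YAW),np.sin(YAW)]); ey=np.array([-np.sin(YAW),np.cos(YAW)])
def ori(yaw):   # tool down, closing line (tool y) along the caddy's x; half turn chosen by the last joint
    best=None
    p=np.array(status.read_tool_pos())
    for k in(0,np.pi):
        c,s=np.cos(yaw+k),np.sin(yaw+k)
        r=R.from_matrix(np.array([[-s,c,0],[c,s,0],[0,0,-1]]).T.copy()).as_rotvec()
        q=bot.solve_ik([.5,0,.25],r)
        if q is not None and (best is None or abs(q[5])<best[0]): best=(abs(q[5]),r)
    return best[1]
def barxy(x,y): return BAR+x*ex+y*ey
def fz(): return np.mean([np.array(status.read_force())[2] for _ in range(3)])
def pick(xy,yaw):
    o=ori(yaw); hand.release() if status.read_grip_width()<.9 else None
    bot.reach([*xy,.19],o); f0=fz()
    bot.move_l([*xy,.099],feed=.15); hand.grab(30)
    w=status.read_grip_width(); bot.move_l([*xy,.125],feed=.1); bot.move_l([*xy,.215],feed=.2); bot.pause(.3)
    L=fz()-f0; print("grip",w,"load",L,"t",status.read_clock()); return f0,L
def insert(y,dz,x=0.):
    o=ori(YAW); z=.189+dz
    bot.reach([*barxy(-.065,y),max(z,.2)],o); bot.move_l([*barxy(-.065,y),z],feed=.15); bot.move_l([*barxy(x,y),z],feed=.1); return z
def lower(z,y,f0,L,maxd,x=0.,frac=.08,step=.003):
    z0=z
    while z0-z<maxd:
        z-=step; bot.move_l([*barxy(x,y),z],feed=.05); bot.pause(.05)
        r=(fz()-f0)/L
        print(round(z0-z,4),round(r,2),end="; ")
        if r<frac: break
    print("t",status.read_clock()); return z
def tilt():
    out=[]
    for n in("scene","side"):
        W=cloud(cams.read_camera(n)); d=W[...,:2]-BAR; X=d@ex; Y=d@ey; z=W[...,2]
        ok=(abs(X)<.02)&(z>.07)&(z<.25)
        l=ok&(Y>.140)&(Y<.172); r=ok&(Y<-.140)&(Y>-.172)
        if min(l.sum(),r.sum())>3: out.append((n,float(np.arcsin((np.median(z[l])-np.median(z[r]))/.32)),int(l.sum()),int(r.sum())))
    return out
E
python3 - <<'E'
from h import *
print(tilt())
f0,L=pick((.4218,-.0855),np.radians(-18))
z=insert(.10,0)
c=cams.read_camera("side"); cv2.imwrite("pics/ins1.png",cv2.resize(c["image"][150:290,220:420,::-1],None,fx=4,fy=4))
print(status.read_tool_pos(),status.read_clock(),f0,L)
E
```

```text
[('scene', 0.002184083454801547, 43, 59), ('side', -0.0049710985385261995, 68, 28)]
grip 0.15860521063473512 load -1.0783779699191693 t 5.3667
[0.59000292 0.01294573 0.18921916] 7.0917 -1.3132438078150164 -1.0783779699191693
```

View pics/ins1.png

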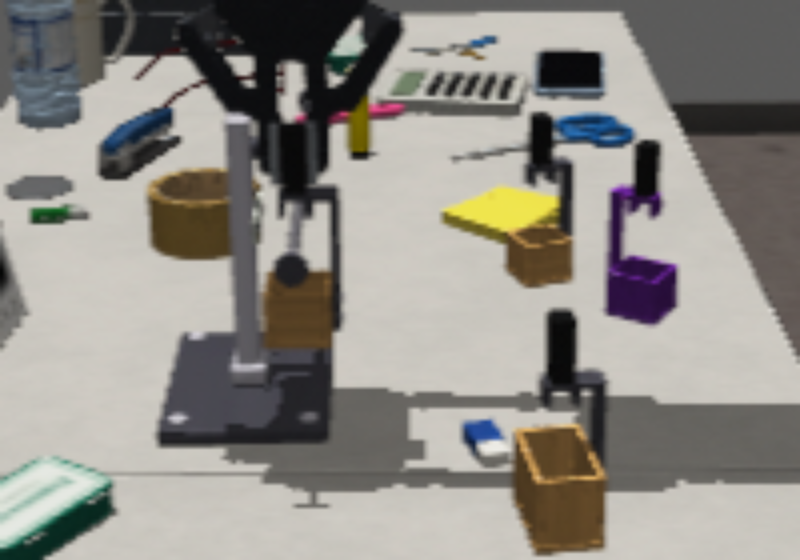

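The saddle lips, at crop (283–312, 205), straddle the bar line above the end disc at (290,270), so I can lower.

```bash
python3 - <<'E'
from h import *
print([round(fz(),2) for _ in range(4)])
z=lower(.189,.10,-1.31,-1.2,.045)
print(tilt())
E
```

```text
[np.float64(-2.05), np.float64(-2.05), np.float64(-2.05), np.float64(-2.05)]
0.003 0.13; 0.006 0.51; 0.009 0.5; 0.012 0.71; 0.015 0.28; 0.018 0.18; 0.021 -0.15; t 9.1917
[('scene', -0.06661417383818284, 40, 62)]
```

```bash
cat >> h.py <<'E'
def favg(n=6,dt=.05):
    v=[]
    for _ in range(n): bot.pause(dt); v.append(status.read_force()[2])
    return np.mean(v),np.std(v)
E
python3 - <<'E'
from h import *
z=.168
for k in range(3):
    f=favg(); print(round(z,3),np.round(f,2),tilt(),np.round(status.read_ft_torque(),2))
    z-=.004; bot.move_l([*barxy(0,.10),z],feed=.05)
f=favg(); print(round(z,3),np.round(f,2),tilt(),status.read_clock())
E
```

```text
0.168 [-1.26  0.44] [('scene', -0.06256351255072404, 40, 62)] [-0.02 -0.06  0.04]
0.164 [-0.82  0.49] [('scene', -0.10125447942342326, 39, 64)] [-0.03  0.06 -0.01]
0.16 [-0.45  0.18] [('scene', -0.14341706004492763, 35, 64)] [-0.   -0.05  0.02]
0.156 [-0.01  0.58] [('scene', -0.17775128034152204, 33, 66)] 11.6417
```

```bash
python3 - <<'E'
from h import *
hand.release(); print(tilt()); bot.pause(.5); print(tilt())
bot.move_l([*barxy(0,.10),.24],feed=.2); print(tilt(), favg())
c=cams.read_camera("scene"); cv2.imwrite("pics/r1.png",cv2.resize(c["image"][130:290,195:375,::-1],None,fx=3.3,fy=3.3))
f0,L=pick((.4385,.080),np.radians(9)); print(favg(),status.read_clock(),tilt())
E
```

```text
[]
[]
[('scene', -0.19953738624732786, 30, 65), ('side', -0.2121007350031054, 57, 31)] (np.float64(-0.19685686799838661), np.float64(0.5137083151020498))
grip 0.1603217607722306 load -2.5913306109625367 t 17.4917
(np.float64(-2.535737833361135), np.float64(0.2560976358889722)) 17.7917 [('scene', -0.1928111575572442, 31, 62), ('side', -0.2052372511118038, 59, 32)]
```

View pics/r1.png

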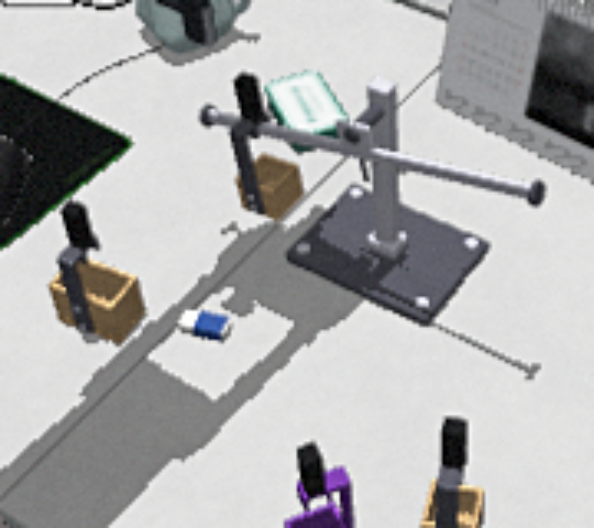

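The first caddy hangs seated at crop (265,180) with the bar tilted −0.20. The large one goes on the right next.

```bash
cat >> h.py <<'E'
def go(z,y,zs,x=0.):
    for z in zs:
        bot.move_l([*barxy(x,y),z],feed=.06); f=favg(5,.05); print(round(z,4),np.round(f,2),[(a,round(b,3)) for a,b,*_ in tilt()])
E
python3 - <<'E'
from h import *
Y=-.095
z=insert(Y,.019); print(z,tilt())
bot.move_l([*barxy(0,Y),.194],feed=.08)
go(0,Y,[.188,.180,.174]); print(status.read_clock())
c=cams.read_camera("side"); cv2.imwrite("pics/ins2.png",cv2.resize(c["image"][150:290,220:420,::-1],None,fx=4,fy=4))
E
```

```text
0.208 [('scene', -0.19707130759904695, 31, 65)]
0.188 [-1.76  0.49] [('scene', -0.133)]
0.18 [-0.96  0.54] [('scene', -0.056)]
0.174 [-0.34  0.54] [('scene', 0.004)]
22.275
```

```bash
python3 - <<'E'
from h import *
Y=-.095
go(0,Y,[.169])
hand.release(); bot.pause(.4)
bot.move_l([*barxy(0,Y),.24],feed=.2); print(tilt(), status.read_clock())
f0,L=pick((.4225,-.285),np.radians(19)); t=tilt(); print(favg(),status.read_clock(),t)
c=cams.read_camera("scene"); cv2.imwrite("pics/r2.png",cv2.resize(c["image"][130:290,195:375,::-1],None,fx=3.3,fy=3.3))
W=cloud(c); d=W[...,:2]-BAR; X=d@ex; Y=d@ey; z=W[...,2]
for a in(.1,-.095):
    m=(abs(X)<.02)&(abs(Y-a)<.03)&(z>.17+a*t[0][1]+.01)&(c["image"].max(-1)<110); print(a,m.sum(),np.median(X[m]),np.median(Y[m]),np.percentile(Y[m],[3,97]),z[m].max())
E
```

```text
0.169 [0.45 0.53] [('scene', 0.05)]
[('scene', 0.038431855616814954, 43, 57), ('side', 0.04354736108566682, 65, 7)] 24.625
grip 0.1574186506568752 load -1.8316691346342282 t 28.175
(np.float64(-1.1360956971411758), np.float64(0.5256927406154054)) 28.575 [('side', 0.042640630358237855, 66, 7)]
0.1 65 -0.005045331945600075 0.0990426528533145 [0.09491434 0.10805371] 0.21415099355410683
  return _methods._mean(a, axis=axis, dtype=dtype,
  ret = ret.dtype.type(ret / rcount)
Traceback (most recent call last):
IndexError: index -1 is out of bounds for axis 0 with size 0
```

View pics/r2.png

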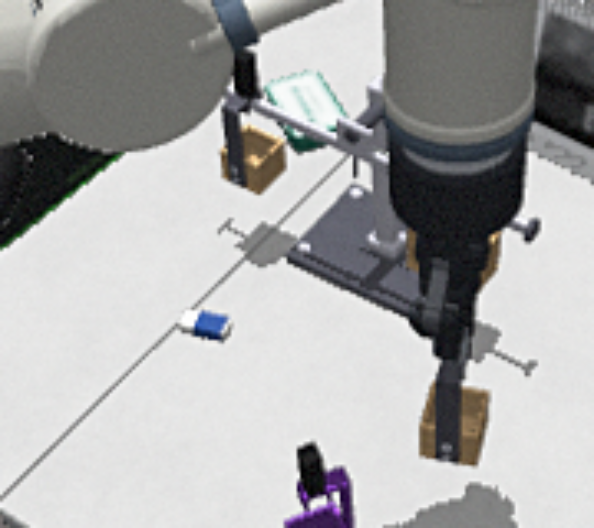

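The large caddy now hangs on the right, behind the gripper in this view, with the bar at +0.042. The second small caddy is in the gripper and goes to +0.05.

```bash
python3 - <<'E'
from h import *
Y=.05
z=insert(Y,.004); 
c=cams.read_camera("side"); cv2.imwrite("pics/ins3.png",cv2.resize(c["image"][150:290,220:420,::-1],None,fx=4,fy=4))
bot.move_l([*barxy(0,Y),.178],feed=.08)
go(0,Y,[.172,.169]); print(status.read_clock())
hand.release(); bot.pause(.3)
bot.move_l([*barxy(0,Y),.24],feed=.2); bot.move_l([*barxy(-.2,Y),.3],feed=.3); print(tilt(), status.read_clock())
c=cams.read_camera("scene"); cv2.imwrite("pics/r3.png",cv2.resize(c["image"][130:270,220:375,::-1],None,fx=4,fy=4))
W=cloud(c); d=W[...,:2]-BAR; X=d@ex; Y=d@ey; z=W[...,2]
for a in(.1,.05,-.095):
    m=(abs(X)<.02)&(abs(Y-a)<.025)&(z>.178)&(c["image"].max(-1)<110)
    if m.sum(): print(a,m.sum(),np.median(X[m]).round(4),np.median(Y[m]).round(4),np.percentile(Y[m],[3,97]).round(4),z[m].max().round(3))
E
```

```text
0.172 [0.84 1.29] [('scene', -0.037)]
0.169 [3.38 0.7 ] [('scene', -0.097)]
32.3
[('scene', -0.01593355902561558, 41, 56), ('side', -0.015573279813451975, 67, 6)] 34.75
0.1 73 -0.0056 0.1017 [0.0959 0.111 ] 0.206
0.05 73 -0.005 0.0475 [0.0414 0.0566] 0.209
-0.095 91 -0.0059 -0.098 [-0.1038 -0.0894] 0.211
```

View pics/r3.png

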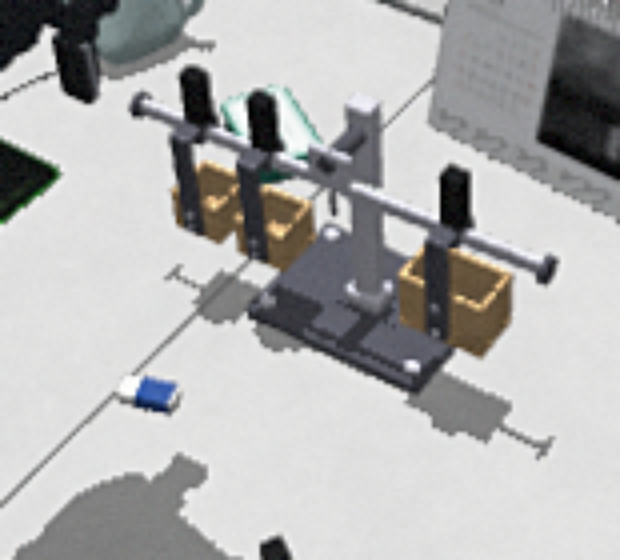

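All three caddies are seated, with stems at crop (195,95), (262,120) and (455,195). The tilt is about −0.015, so I'll nudge the large caddy about 5 mm outward to centre it.

```bash
cat > nudge.py <<'E'
from h import *
import sys
ye=float(sys.argv[1])
hand.grab(20); o=ori(YAW)
bot.reach([*barxy(0,-.060),.25],o); bot.move_l([*barxy(0,-.060),.174],feed=.12)
bot.move_l([*barxy(0,-.072),.174],feed=.05); bot.move_l([*barxy(0,ye),.174],feed=.02); print(np.round(status.read_force(),2),tilt())
bot.move_l([*barxy(0,-.062),.174],feed=.05); bot.move_l([*barxy(0,-.060),.25],feed=.2); bot.move_l([*barxy(-.2,.05),.3],feed=.3); bot.pause(.3)
print(tilt(),tilt(),status.read_clock())
c=cams.read_camera("scene"); W=cloud(c); d=W[...,:2]-BAR; X=d@ex; Y=d@ey; z=W[...,2]
for a in(.1,.05,-.1):
    m=(abs(X)<.02)&(abs(Y-a)<.025)&(z>.178)&(c["image"].max(-1)<110)
    print(a,m.sum(),np.median(X[m]).round(4),np.median(Y[m]).round(4),z[m].max().round(3))
E
python3 nudge.py -.0825
```

```text
[0.77 1.58 0.59] [('scene', -0.012147516209399875, 41, 61)]
[('scene', -0.0008710527929532183, 45, 58), ('side', -0.007575452779363324, 67, 7)] [('scene', -0.0028597254654964144, 45, 59), ('side', -0.008044547612733934, 67, 7)] 40.9583
0.1 75 -0.0056 0.0997 0.209
0.05 76 -0.0054 0.0468 0.208
-0.1 84 -0.0055 -0.1038 0.21
```

The tilt is now about −0.003 once corrected by the unloaded-bar readings (+0.002 scene, −0.005 side). The arm is clear, so I'm handing in.

```bash
python3 -c "
from h import *
print(tilt()); print(job.job_done())"
```

```text
[('scene', -0.0021477932119699484, 45, 59), ('side', -0.004805841794932041, 67, 7)]
the job is handed in; nothing more can be done
None
```

I hung all three caddies in the required order (small left, large right, small left), nudged the large one about 5 mm outward so the bar reads level within about 0.005 rad, and handed the job in at about 41 s; no verdict came back.

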